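# Start a watch rate test

## Robot

A 6-joint arm with a two-finger parallel gripper is mounted at the origin on the work surface. World frame = base frame: x ahead of the robot, y to its left, z up, the work surface at z = 0. Lengths are in mm, angles in rad, forces in N, time in s.
With the tool pointing down it reaches from about 300 to 775 mm from the base axis. Payload 14.6 kg.
Tool frame: the origin (TCP) lies on the centre line of the jaws, within the pads' length; the fingertips stand 19 mm ahead of it and the grasp point (between the pads) is the TCP (bot.tip_reach is the distance from the TCP to the fingertips, in mm); z points along the fingers, y is the line along which they close (so a half turn about z gives the same grasp; the last joint's range is limited). The gripper opens to 85 mm and grips with 20 to 120 N. Pads are 22 mm wide; open, the fingers measure 114 mm over their backs; the gripper's body (76 mm by 85 mm) begins 54 mm behind the grasp point. The pads swing forward as they close: fully open they stand 13 mm farther back than shut.
Start: joints at [-1.276, 0.3, 1.521, -0, 1.321, -0.067], TCP at [194.67, -514.386, 250.281] pointing down, gripper open.
Joint ranges: [-3.03, 3.03], [-0.79, 2.21], [0.23, 2.52], [-1.04, 4.18], [0, 3.07], [-2.55, 2.55]. Speed limits (rad/s): [2.22, 2.22, 2.57, 3.14, 3.14, 3.14].

## Interface

Orientations are given as a unit quaternion [w, x, y, z].
In Python, from rig import bot gives the robot as it stands. Calls block until the motion is done:
- bot.move_to(position, orientation): joint-space move of the TCP to a pose.
- bot.servo_line(position, attitude=None, speed=150, until_force=None): straight line of the TCP; attitude=None keeps the orientation; speed is the mean speed in mm/s. With until_force (N) it stops when the force on the tool has changed by that much, and returns True; else False.
- bot.move_joints(angles): joint-space move.
- bot.move_gripper(opening, grip_force=None): finger opening in mm; grip_force is the grip in N (None keeps the last); returns when the fingers have stopped.
- bot.dwell(seconds).
- bot.ik(position, orientation): joint angles nearest the present ones, or None.
- bot.read_state(): the state.
- bot.read_camera(name): name is "side" or "top"; returns a dict with "image" (420x560x3 uint8, blue, green, red), "depth" (420x560 float32, mm along the optical axis (not along the pixel's ray), 0 where there is no reading), "fovy" (degrees; the focal length in pixels is half the picture's height over the tangent of half this angle, whatever the lens; pixels are square), "cx", "cy" (the principal point, pixels), "eye" and "attitude" of the camera in the world. Camera axes: x right, y down, z forward; pixel columns grow to the right and rows downward; lengths in mm; the calibration is good to about 2 mm. A picture is of the moment at which its call begins.
A pose or a line that the arm cannot do raises bot.MotionError and nothing moves.
- bot.finish_job(): hands the job in; it is judged then, once.
The state is a dict: "clock": time; "joint_positions": joint angles; "qvel": joint speeds; "effort": joint torques, N m; "ee_pos": TCP position; "tool_rot": TCP orientation; "ft_force": force on the tool from outside, world axes, zero at the start; "moment": the same for the moment, N m; "grip_width": finger opening in mm; "grip_force": force on a finger pad.
Only numpy, scipy, OpenCV 4.12 (cv2) and the standard library are available. Lean on these libraries where they do the work, as an engineer would, in place of code of your own. Each camera call takes 0.05 s, during which the arm holds its last target. There are 200 camera calls.

## Task

Start a rate test on the watch in the stand, only pressing with the closed fingertips: push the stand's clamp plunger fully down so that it stays down over the watch, then press the raised end of the switch box's white rocker fully down to switch on, and then press the timing machine's long bar key fully down and let it come up again. Keep to that order, and do not touch the watch or press the machine's two small keys. Pick nothing up, do not shove or tip the stand or the switch box, and leave everything else on the bench where it is.

Things in the scene. Friction and masses are not known exactly. Their poses are not given: they have to be found in the camera images.
- stand: watch stand: steel block 80 (x) x 130 (y) x 30 mm, about 0.9 kg, standing loose on the bench; origin centre of the underside, z up. On it, at y = +32 mm, a wristwatch on a black cushion; at y = -40 mm a steel collar 30 mm across and 50 mm high (from the bench) carrying the clamp plunger.
- watch: steel wristwatch head 42 mm across, 10 mm thick, fixed on the stand's cushion; origin centre of its underside, 40 mm above the bench.
- plunger_top (a point): centre of the top of the clamp plunger: black round cap 24 mm across, top 84 mm above the bench when up and 74 mm when down. A flat steel arm 10 mm wide runs from its stem (arm top 15.5 mm below the cap top) along the stand's +y to the rim of the watch and moves with it. Axes as the stand's.
- plunger (a joint): travel of the clamp plunger, m: 0 up, 0.010 fully down against its stop, where the arm's pad comes over the watch's rim. Pushed straight down with about 4 N; it has no spring and stays where it is left.
- switchbox: grey switch box 110 (x) x 66 (y) x 45 mm, about 0.7 kg, standing loose; origin centre of the underside, z up, x along the rocker.
- rocker_end (a point): point on the pressing face of the rocker's raised half, 24 mm from the hinge. White rocker in the middle of the box top, 30 mm wide, two flat halves each 34 mm long meeting at 156 degrees; hinge line along y, 48 mm above the bench, over the box's centre. Off: the half towards the box's -x lies level (52 mm above the bench) and the half towards +x slopes up, its end about 65 mm above the bench. The point turns with the rocker; when off its x axis is the box's x axis, level.
- rocker (a joint): rocker angle, rad: 0 off (+x half raised), 0.42 fully on (+x half level, -x half raised, against the stop). About 3 N down at the point moves it; it stays where it is left.
- timer: timing machine, fixed: white housing 130 (x) x 170 (y) mm; low key deck 50 mm high on its -x side, screen block 85 mm high from x = +10 to +65 mm. Origin centre of the underside.
- bar_key_top (a point): centre of the top of the long bar key (start): black, 22 (x) x 56 (y) mm, in the middle of the key deck, at x = -32 mm, y = 0 of the machine; top 60 mm above the bench when up.
- bar_key (a joint): bar key travel, m: 0 up, 0.006 fully down against its stop; a spring (1.5 N at the top, 5 N fully down) returns it.
- round_key_top (a point): centre of the top of the small round key, 18 mm across, 64 mm to the +y side of the bar key; top 60 mm above the bench; not to be pressed.
- round_key (a joint): round key travel, m, 0 up, 0.006 down (sprung).
- square_key_top (a point): centre of the top of the small square key, 18 x 18 mm, 64 mm to the -y side of the bar key; top 60 mm above the bench; not to be pressed.
- square_key (a joint): square key travel, m, 0 up, 0.006 down (sprung).
- loupe: bystander: black eyeglass, a tapered cylinder 32 mm across and 30 mm high, near the stand; origin centre of the underside, loose.
- black_box: bystander: flat black box 45 x 65 x 24 mm, behind the stand; origin centre of the underside, loose.
- spool: bystander: turned wooden spool 36 mm across, 40 mm high, behind the switch box; origin centre of the underside, loose.
- case_ring: bystander: brass ring 38 mm across, 6 mm high, lying in front of the switch box; origin centre of the underside, loose.
- tin: bystander: round metal tin 67 mm across, 19 mm high, in front of the timing machine; origin centre of the underside, loose.
- driver_rack: bystander: black rack 50 x 150 mm with four upright screwdrivers, 89 mm high, at the far edge; origin centre of the underside, loose.
- tweezers: bystander: brass tweezers 125 mm long, 8 mm high, lying at the far edge; origin near the middle of its length, on the bench, loose.
Not all that is in view belongs to the job. What is shaped like the stand but green is not meant.

How it is judged:
By the outcome, as a careful person would: the job done as asked, in the order asked, and still so for the second after the job is handed in, with the robot touching nothing.
It also fails if it takes over 48 s, if anything falls off the work surface, if the arm or the gripper's body presses on something with over 40 N, if the wrist force passes 120 N, or if a joint passes its speed limit or range.

## Working session

There is one attempt and no reset: what is moved stays moved. The work goes in short steps, each a Python script; the robot and the scene stay as the last script left them, time stands still between calls to the robot, and variables do not carry over. Pictures are saved under pics/ and viewed, at most 10 in all, crops included, and the job is handed in when it is done.

```bash
ls; mkdir -p pics
cat > h.py <<'E'
import numpy as np, cv2
from scipy.spatial.transform import Rotation as R
from rig import bot
def cloud(c):
    d=c["depth"];h,w=d.shape;f=h/2/np.tan(np.radians(c["fovy"])/2)
    u,v=np.meshgrid(np.arange(w),np.arange(h))
    p=np.stack([(u-c["cx"])/f*d,(v-c["cy"])/f*d,d],-1)
    a=np.array(c["attitude"])
    M=a if a.shape==(3,3) else R.from_quat(a[[1,2,3,0]]).as_matrix()
    P=p@M.T+np.array(c["eye"]); P[d<=0]=np.nan
    return P
E
python3 - <<'E'
from h import *
for n in("top","side"):
    c=bot.read_camera(n); print(n,c["eye"],c["attitude"],c["fovy"],c["cx"],c["cy"])
    cv2.imwrite(f"pics/{n}0.png",c["image"]); np.savez(f"{n}0.npz",P=cloud(c),im=c["image"])
print(bot.read_state(), bot.tip_reach)
E
```

```text
pics
top [ 248.105712    -31.58065359 1353.35347227] [-0.07660336  0.71681805 -0.68935893  0.07133075] 49.52906240704792 279.4749826261712 207.68185948293504
side [857.55848136 912.78687075 859.62197287] [-0.07368817  0.16161508  0.88463141 -0.43113558] 46.896287574552744 276.015029415353 200.28660362182762
{'clock': 0.1, 'joint_positions': array([-1.27560794e+00,  3.00390862e-01,  1.52149805e+00, -8.70842588e-06,
        1.32068564e+00, -6.65999583e-02]), 'qvel': array([-0.00106391, -0.00173014, -0.00336862,  0.00108367,  0.00022199,
        0.00109237]), 'effort': array([ 2.34045023e-03, -5.44379854e+01, -3.62369049e+01,  2.08056565e-05,
        3.04311281e-03,  8.35966773e-06]), 'ee_pos': array([ 194.61427678, -514.22573956,  249.80043989]), 'tool_rot': array([-4.87266814e-04,  9.83682903e-01,  1.79910267e-01, -6.01814592e-05]), 'ft_force': array([-0.57545358, -0.26490389,  0.20203722]), 'moment': array([ 0.00340804, -0.05072166, -0.01474505]), 'grip_force': 0.0, 'grip_width': 85.44041616779917} 19.0
```

View pics/top0.png

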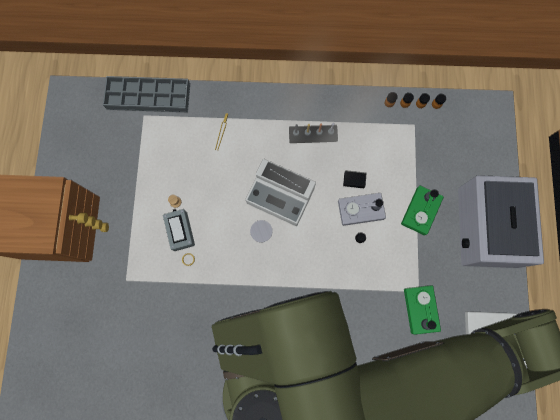

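View pics/side0.png

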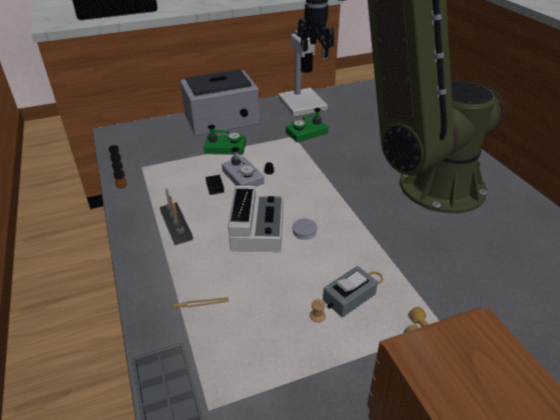

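The top view shows the grey stand at about (361,209) with its plunger cap at (378,204), the timer at (280,192) and the switch box at (178,230). In the side view they are at (243,172), (257,220) and (350,290). Next I'll measure them.

Run:
```python
from h import *
D={n:np.load(n+"0.npz") for n in("top","side")}
def rect(P,m,n):
    q=P[m][:,:2].astype(np.float32)
    r=cv2.minAreaRect(q); print(n,len(q),"c",np.round(r[0],1),"size",np.round(r[1],1),"ang",round(r[2],1),"zmed",np.round(np.median(P[m][:,2]),1))
P=D["top"]["P"];im=D["top"]["im"].astype(int)
v,u=np.mgrid[:420,:560]
def roi(a,b,c,d): return (u>=a)&(u<b)&(v>=c)&(v<d)
z=P[...,2]
print("bench z", np.nanmedian(z[roi(200,240,240,270)]))
B={"stand":(333,390,188,229),"timer":(242,322,155,227),"sw":(158,198,203,256)}
for n,b in B.items():
    m=roi(*b)
    for lo,hi in((15,999),(22,40),(40,58),(58,72),(72,100)):
        k=m&(z>lo)&(z<hi)
        if k.sum()>5: rect(P,k,f"top {n} {lo}-{hi}")
dark=im.max(-1)<60
for n,b in (("timer",B["timer"]),("stand",B["stand"])):
    k=(roi(*b)&dark&(z>45)).astype(np.uint8)
    nl,l,s,c=cv2.connectedComponentsWithStats(k)
    for i in range(1,nl):
        if s[i,4]>8: rect(P,l==i,f"dark {n} px{np.round(c[i])}")
white=im.min(-1)>200
rect(P,roi(*B["sw"])&white&(z>40),"rocker white")
cr=[]
for n,(a,b,c,d) in B.items():
    cr.append(cv2.resize(D["top"]["im"][c-3:d+3,a-3:b+3],(390,290),interpolation=cv2.INTER_CUBIC))
cr.append(cv2.resize(D["side"]["im"][255:320,315:395],(390,290),interpolation=cv2.INTER_CUBIC))
cv2.imwrite("pics/crop.png",np.vstack([np.hstack(cr[:2]),np.hstack(cr[2:])]))
# side view
P=D["side"]["P"];z=P[...,2];im=D["side"]["im"].astype(int);dark=im.max(-1)<60
print("bench side",np.nanmedian(z[roi(300,340,240,262)]))
for n,b in {"stand":(215,266,145,190),"timer":(225,290,180,252),"sw":(318,382,262,315)}.items():
    m=roi(*b)
    for lo,hi in((15,999),(22,40),(40,58),(58,72),(72,100)):
        k=m&(z>lo)&(z<hi)
        if k.sum()>5: rect(P,k,f"side {n} {lo}-{hi}")
```

```text
bench z 0.37575080480041834
top stand 15-999 1182 c [ 538.4 -260.8] size [ 80.6 130.8] ang 10.8 zmed 31.6
top stand 22-40 823 c [ 538.5 -260.9] size [ 80.4 130.5] ang 10.8 zmed 30.1
top stand 40-58 220 c [ 539.5 -258.3] size [ 52.4 108.4] ang 14.2 zmed 50.1
top stand 58-72 59 c [ 540.1 -268.6] size [ 9.7 47.4] ang 11.6 zmed 67.3
top stand 72-100 53 c [ 545.8 -299.6] size [20.6 22.3] ang 70.8 zmed 82.8
top timer 15-999 2876 c [545.9  -4.6] size [170.1 189.9] ang 67.3 zmed 55.1
top timer 22-40 88 c [519.1 -22.4] size [ 88.8 198.9] ang 11.0 zmed 27.9
top timer 40-58 1342 c [568.2 -13.9] size [169.9 121.4] ang 67.2 zmed 50.5
top timer 58-72 231 c [557.6 -13.6] size [172.4  73.9] ang 74.1 zmed 61.0
top timer 72-100 1113 c [607.2 -30.2] size [170.1  57. ] ang 67.3 zmed 85.8
top sw 15-999 932 c [465.4 283.5] size [137.8  67.2] ang 18.0 zmed 45.6
top sw 22-40 94 c [465.  283.6] size [137.1  66.9] ang 17.5 zmed 36.2
top sw 40-58 748 c [463.3 282.9] size [132.8  66.4] ang 17.7 zmed 45.9
top sw 58-72 65 c [457.2 281.1] size [55.5 30.1] ang 19.0 zmed 61.3
dark timer px[256. 192.] 22 c [566.2  55
[... 574 characters left out ...]
g 76.0 zmed 84.3
side timer 15-999 3048 c [553.7 -67.5] size [296.7 140.4] ang 71.3 zmed 52.4
side timer 22-40 377 c [554.4 -62.8] size [286.3 137.5] ang 70.7 zmed 29.7
side timer 40-58 1261 c [571.7 -12.4] size [174.8 129.2] ang 66.7 zmed 50.7
side timer 58-72 285 c [581.5  -9.9] size [166.6 101.7] ang 63.3 zmed 61.1
side timer 72-100 975 c [606.7 -26.8] size [171.3  55.3] ang 67.3 zmed 85.9
side sw 15-999 1642 c [474.7 290.5] size [157.6  67.5] ang 18.2 zmed 44.9
side sw 22-40 341 c [469.4 305.7] size [ 55.5 150.2] ang 78.9 zmed 31.5
side sw 40-58 1078 c [473.6 290.4] size [156.  67.] ang 18.8 zmed 46.1
side sw 58-72 96 c [471.6 289.4] size [24.2 30.8] ang 15.2 zmed 61.5
  return _methods._mean(a, axis=axis, dtype=dtype,
  ret = ret.dtype.type(ret / rcount)
```

View pics/crop.png

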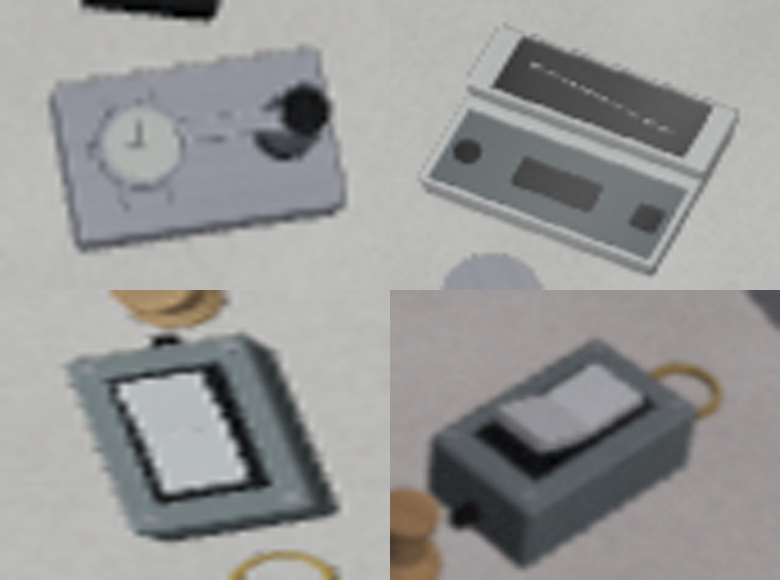

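The crops agree with the given sizes: watch on the stand's left and plunger cap on its right, bar key mid-deck between the round and square keys, and rocker in the box middle. I still need a rocker height profile, to tell which end is raised.

Run:
```python
from h import *
v,u=np.mgrid[:420,:560]
for n,b in(("top",(158,198,203,256)),("side",(318,385,262,318))):
    d=np.load(n+"0.npz");P=d["P"];im=d["im"].astype(int);z=P[...,2]
    m=(u>=b[0])&(u<b[1])&(v>=b[2])&(v<b[3])
    w=m&(im.min(-1)>(150 if n=="top" else 125))&(z>47)
    q=P[w]; r=cv2.minAreaRect(q[:,:2].astype(np.float32)); print(n,len(q),r)
    a=np.radians(18);e=np.array([np.cos(a),np.sin(a)]);f=np.array([-e[1],e[0]])
    c=np.array([460.,282.]); s=(q[:,:2]-c)@e; t=(q[:,:2]-c)@f
    print("t range",np.percentile(t,[2,98]))
    for k in range(-45,46,6):
        j=abs(s-k)<3
        if j.any(): print(k,j.sum(),np.round(np.median(q[j,2]),1))
    k=m&(z>43.5)&(z<47)&(P[...,0]>300); qq=P[k]; s=(qq[:,:2]-c)@e;t=(qq[:,:2]-c)@f
    print("top plate s",np.percentile(s,[0,1,5,95,99,100]).round(1),"t",np.percentile(t,[0,1,5,95,99,100]).round(1))
```

```text
top 216 ((450.9670715332031, 279.2405700683594), (63.15629196166992, 29.302490234375), 18.427841186523438)
t range [-13.35944945  14.00688245]
-39 17 52.1
-33 19 51.4
-27 21 53.3
-21 19 52.9
-15 18 51.9
-9 20 52.1
-3 22 54.5
3 21 56.3
9 22 58.9
15 22 61.2
21 15 63.2
top plate s [-62.8 -61.  -58.8  42.4  45.2  69.8] t [-33.2 -32.4 -30.3  29.4  31.5  32.1]
side 257 ((441.7745056152344, 277.804443359375), (82.2618408203125, 34.48561477661133), 20.33588218688965)
t range [-12.21115043  17.6106007 ]
-45 1 51.2
-39 19 53.2
-33 30 53.8
-27 26 53.0
-21 30 52.5
-15 24 52.3
-9 28 52.9
-3 17 55.1
3 22 57.4
9 22 59.9
15 20 61.8
21 17 64.4
top plate s [-62.1 -60.3 -56.7  44.5  47.3  85.2] t [-29.6 -28.8 -26.8  33.2  35.2  36.3]
```

Rocker: the +x half (yaw 18°) is raised, the crease is at the box centre of about (452,279), and heights run 52→64 mm as specified. All the points are consistent, so I'll press the plunger first.

```bash
cat >> h.py <<'E'
def quat(deg):
    q=(R.from_euler("z",deg,degrees=True)*R.from_matrix(np.diag([1.,-1,-1]))).as_quat()
    return q[[3,0,1,2]]
def press(xy,yaw,ztop,zend,force,clear=40):
    """Press with closed tips; z values are fingertip heights."""
    T=bot.tip_reach; q=quat(yaw); x,y=xy
    bot.move_to([x,y,ztop+clear+T],q)
    bot.servo_line([x,y,ztop+6+T],speed=60)
    hit=bot.servo_line([x,y,zend+T],speed=15,until_force=force)
    s=bot.read_state(); print("hit",hit,"tip",np.round(s["ee_pos"]-[0,0,T],2),"F",np.round(s["ft_force"],1),"t",s["clock"])
    bot.servo_line([x,y,ztop+clear+T],speed=80)
    print("t",bot.read_state()["clock"])
E
python3 - <<'E'
from h import *
for xy,yaw,z in(((546,-300),10.8,103),((472.7,286),18,80),((543.1,-3.4),-22.7,79)): print(bot.ik([*xy,z],quat(yaw)))
bot.move_gripper(0); print(bot.read_state()["clock"])
press((545.8,-300.2),10.8,84,72,20,clear=60)
c=bot.read_camera("side"); cv2.imwrite("pics/s1.png",cv2.resize(c["image"][130:330,180:420],(720,600),interpolation=cv2.INTER_CUBIC))
P=cloud(c); d=c["image"].max(-1)<60; v,u=np.mgrid[:420,:560]
k=d&(P[...,2]>66)&(np.hypot(P[...,0]-546,P[...,1]+300)<20); print("cap",k.sum(),np.percentile(P[k][:,2],[50,90]) if k.any() else 0)
E
```

```text
[-5.61204095e-01  6.08118418e-01  1.43641354e+00 -4.44089210e-16
  1.09706070e+00  8.21096673e-01]
[ 4.77818898e-01  5.04955851e-01  1.66648857e+00 -4.44089210e-16
  9.70148231e-01  1.73445596e+00]
[-7.37009701e-02  4.89180607e-01  1.69443612e+00 -4.44089210e-16
  9.57975929e-01  1.89328510e+00]
0.8667
hit True tip [ 545.92 -300.27   74.06] F [-2.7  1.3  6.7] t 4.525
t 5.55
cap 231 [205.84783551 422.72776767]
```

View pics/s1.png

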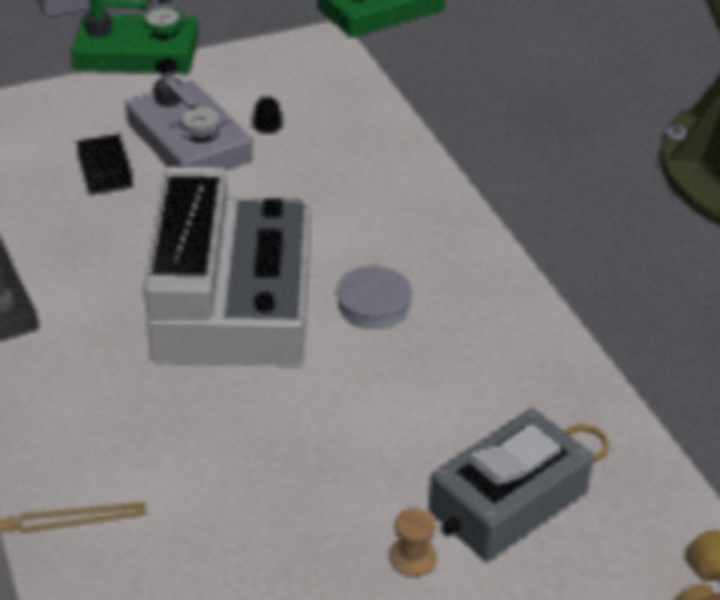

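The side view shows the stand still in place at crop (188,122), with the fingertips just above the cap, and contact stopped at 74.06 mm. I'll raise the arm clear, measure the cap height, and carry on only if it is down.

Run:
```python
from h import *
T=bot.tip_reach
bot.servo_line([545.8,-300.2,76+T],speed=100)
hit=bot.servo_line([545.8,-300.2,71+T],speed=10,until_force=28)
print(hit,bot.read_state()["ee_pos"][2]-T,bot.read_state()["ft_force"])
bot.servo_line([545.8,-300.2,110+T],speed=100)
bot.move_to([472.1,285.9,160],quat(18))
def chk(n):
    c=bot.read_camera(n);P=cloud(c);z=P[...,2]
    k=(z>60)&(z<100)&(np.hypot(P[...,0]-546,P[...,1]+300)<11);print(n,"cap",k.sum(),np.nanpercentile(z[k],[25,50,90]))
    k=(z>22)&(z<40)&(abs(P[...,0]-538)<90)&(abs(P[...,1]+261)<90);print(cv2.minAreaRect(P[k][:,:2].astype(np.float32)))
    return c
chk("top");c=chk("side")
print(bot.read_state()["clock"])
```

```text
True 74.05943555865682 [-1.72931716  1.67821749  7.30200062]
top cap 44 [72.6983477  74.81006805 76.90507539]
((540.984375, -260.21478271484375), (185.5862579345703, 130.82374572753906), 9.272660255432129)
side cap 24 [70.37441273 73.40865457 75.36539018]
((548.61279296875, -245.71163940429688), (168.86135864257812, 147.78089904785156), 47.9791374206543)
9.625
```

Cap top is now at 74 mm, so the plunger is fully down. Next are the rocker and the bar key, with the rocker verified in between.

```bash
cat > st.py <<'E'
from h import *
press((472.1,285.9),18,66,50,20,clear=50)
bot.servo_line([472.1,285.9,71.5],speed=100) if False else None
bot.move_to([500,140,190],quat(0))
v,u=np.mgrid[:420,:560]
for n,b,th in(("top",(158,198,203,256),150),("side",(318,385,262,318),125)):
    c=bot.read_camera(n);P=cloud(c);im=c["image"];z=P[...,2]
    w=(u>=b[0])&(u<b[1])&(v>=b[2])&(v<b[3])&(im.min(-1)>th)&(z>47)&(z<75)
    q=P[w];a=np.radians(18);s=(q[:,:2]-[451.8,279.3])@[np.cos(a),np.sin(a)]
    print(n,[(k,round(float(np.median(q[abs(s-k)<4,2])),1)) for k in range(-28,29,8) if (abs(s-k)<4).any()])
cv2.imwrite("pics/s2.png",cv2.resize(c["image"][240:330,300:410],(660,540),interpolation=cv2.INTER_CUBIC))
print(bot.read_state()["clock"])
E
sed -i '/if False/d' st.py; python3 st.py
```

```text
hit True tip [472.39 286.03  51.95] F [-2.2 -1.   7.2] t 12.05
t 13.0
top [(-28, 65.7), (-20, 61.4), (-12, 59.2), (-4, 53.7), (4, 51.9), (12, 51.5), (20, 51.8), (28, 51.1)]
side [(-28, 65.3), (-20, 61.9), (-12, 58.9), (-4, 55.2), (4, 52.9), (12, 53.1), (20, 52.4), (28, 52.2)]
13.775
```

View pics/s2.png

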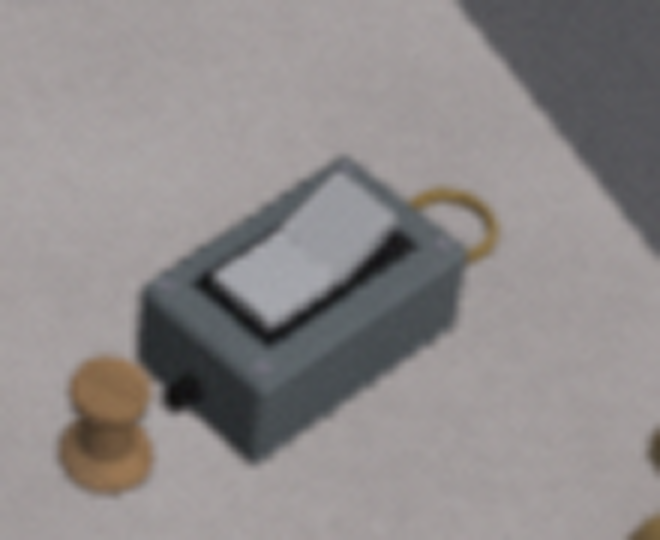

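The rocker is on: its near half at crop (270,290) is level at 52 mm and the far half is raised. The box hasn't moved. Now the bar key.

Run:
```python
from h import *
press((543.1,-3.4),-22.7,60,52,20,clear=70)
bot.move_to([400,100,260],quat(0))
cs={n:bot.read_camera(n) for n in("top","side")}
for n,c in cs.items():
    P=cloud(c);z=P[...,2]
    for nm,x,y in(("bar",543.1,-3.4),("round",567.8,55.6),("sq",518.4,-62.4),("cap",546,-300.2)):
        k=(np.hypot(P[...,0]-x,P[...,1]-y)<6);print(n,nm,k.sum(),np.round(np.nanmedian(z[k]),1))
cv2.imwrite("pics/s3.png",cs["side"]["image"]);print(bot.read_state()["clock"])
```

```text
hit True tip [543.18  -3.41  53.99] F [-3.1 -0.9  9.7] t 16.4667
t 17.575
top bar 13 60.4
top round 13 60.5
top sq 14 59.3
top cap 15 73.4
side bar 9 59.7
side round 11 60.0
side sq 11 60.2
side cap 11 71.0
18.5167
```

View pics/s3.png

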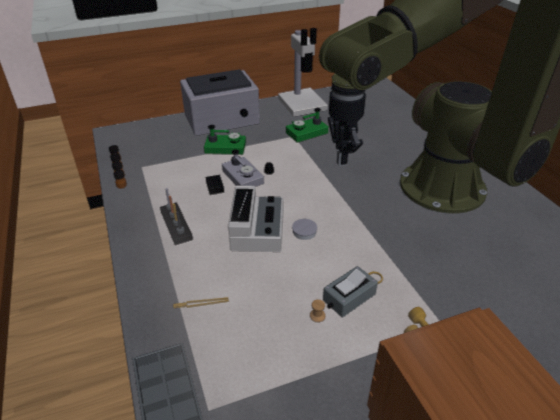

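The side view shows everything in its place and the arm clear. The bar key went to 54 mm and is back up at 60, the plunger is down and the rocker is on.

```bash
python3 -c "
from rig import bot
print(bot.finish_job())"
```

```text
the job is handed in; nothing more can be done
None
```

Job handed in at about 18.5 s of the 48 s limit: the plunger is down over the watch, the rocker is on, and the bar key was pressed fully and came back up, in that order; the final side view showed nothing else disturbed.

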